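# Weigh a battery block on the hand scale

## Task

Weigh the battery block that has the wire carrying bail: take the hand scale from its stand, hook it under the bail and gently raise the block on the scale alone until it hangs just clear of the table, 10 to 20 mm, and hold it still there for two seconds. Then lower it gently to stand where it stood, unhook, and put the scale back in its stand, seated as you found it. Do not jerk, push down on or tip the block, and leave the other things on the table alone.

Things in the scene. Friction and masses are not known exactly. Their poses are not given: they have to be found in the camera images.
- battery: The block to weigh: grey battery block 97 x 46 x 54 mm (x, y, z), the only one with a wire carrying bail; 0.27 to 0.72 kg, not known beforehand. Origin at the centre of its underside, z up.
- bail (a point): Middle of the bail's bar, on its centre line, 102 mm above the block's underside. The bail is a rigid square arch of 6 mm steel wire in the block's y-z plane: two legs 34 mm apart inside, rising from the lid (top 54 mm up), and the bar along y, 45 mm clear above the lid. A hook can enter from +x or -x.
- scale: Hand scale, loose, upright in its stand at first: grey housing 30 x 40 x 90 mm (x, y, z), 0.19 kg in all, a sprung steel rod with a hook below it. Origin at the centre of the housing's underside, z up. Can be gripped from above across its 40 mm (y), 70 to 78 mm above the origin. A bar can enter the hook over its toe, moving towards the housing's -x, when the bar's centre line is 18 to 26 mm below the origin.
- hook (a point): Inner bottom of the hook, where a bar hangs: below the scale's origin, 50 mm when unloaded; goes down with the plunger. Unloaded the hook is an upward-open U of 6 mm wire in the housing's x-z plane: shank at x = -14 mm, outer bottom 56 mm below the origin, free toe at x = +15 mm, its tip's top 33 mm below the origin; the rod from x = 0 bends to the shank 8 to 18 mm below the origin.
- plunger (a joint): Stretch of the scale in m: 0 unloaded (hook drawn in), grows as the hook is pulled down, stop at 0.080. It begins to move at about 0.2 N and then takes 100 N per m, so the block hangs at about 0.024 to 0.069.
- stand: Fixed dark steel stand: foot 130 x 110 mm, forked seat plate 80 x 76 mm with its top 100 mm up, its post behind (+x), no higher. Origin below the seat's centre at table height; axes as the seated scale's. The fork's slot, 18 mm wide in y, runs along x from the open front (-x) to 30 mm behind the centre: the hook passes straight up and down through it.
- seat (a point): Centre of the seat's top, 100 mm above the table: the scale's origin rests here when seated. Rubber lips 6 mm high surround the seated housing with 4 mm to spare on each side.
- block_a: Bystander: plain battery block without bail, 97 x 46 x 56 mm, beside the one to weigh. Origin under its centre.
- block_b: Bystander: another plain battery block without bail, same size, behind the one to weigh, crosswise. Origin under its centre.
- meter: Bystander: black hand multimeter, 140 x 72 x 35 mm, lying. Origin under its centre.
- strip: Bystander: white socket strip, 240 x 55 x 33 mm, lying. Origin under its centre.
- tape: Bystander: roll of black tape, 90 mm across, 24 mm high, lying flat. Origin under its centre.
- driver: Bystander: screwdriver, lying. Origin under its middle.
- mug: Bystander: white mug, 80 mm across, 90 mm high. Origin under its centre.
Not all that is in view belongs to the job. What is shaped like the stand but yellow is not meant.

How it is judged (in metres and radians):
On the way:
1. the block hangs on the scale alone, level and still, just clear of the table (underside 8 to 22 mm up), for one second (height (world z) of battery between 0.008 and 0.022 m and angle between battery's own z axis and vertical below 0.12 rad and value of joint plunger above 0.018 m and contact force between battery and scale above 1.5 N and contact force between battery and the fingers below 0.2 N and linear speed of battery below 0.03 m/s), for 1 s.
At the end, for the whole second after the job is handed in: The block with the bail stands upright on the table within 50 mm of where it began, at rest and unhooked; the scale is back in its stand, seated flat on the fork between the lips (origin within 7.5 mm of the seat's centre, height within 3 mm, upright within 0.06 rad), unloaded, released and at rest (height (world z) of battery below 0.003 m and angle between battery's own z axis and vertical below 0.05 rad and distance of battery from where it was at the start of the episode below 0.05 m and linear speed of each of battery, scale below 0.01 m/s and contact force between battery and scale below 0.05 N and distance between scale and seat below 0.0075 m and height (world z) of scale between 0.097 and 0.103 m and angle between scale's own z axis and vertical below 0.06 rad and value of joint plunger below 0.004 m); the robot touches nothing.
It fails at once if the block raised more than 35 mm off the table (height (world z) of battery above 0.035 m).
It fails at once if the scale or its hook jerks or presses on the block with more than 14 N (contact force between battery and scale above 14 N).
It fails at once if the block banged down (more than 35 N on it) or tipped by more than 0.3 rad (contact force between battery and anything else above 35 N or angle between battery's own z axis and vertical above 0.3 rad).
It fails at once if the block lifted or pushed with the fingers (more than 3 N) (contact force between battery and the fingers above 3 N).
It fails at once if another thing on the table shifted by more than 30 mm (distance of any of block_a, block_b, meter, strip, tape, driver, mug from where it was at the start of the episode above 0.03 m).
It also fails if it takes over 67 s, if anything falls off the work surface, if the arm or the gripper's body presses on something with over 40 N, if the wrist force passes 120 N, or if a joint passes its speed limit or range.

## Robot

A 7-joint arm with a two-finger parallel gripper is mounted at the origin on the work surface. World frame = base frame: x ahead of the robot, y to its left, z up, the work surface at z = 0. Lengths are in mm, angles in rad, forces in N, time in s.
With the tool pointing down it reaches from about 400 to 875 mm from the base axis. Payload 4.4 kg.
Tool frame: the origin (TCP) lies on the centre line of the jaws, within the pads' length; the fingertips stand 25 mm ahead of it and the grasp point (between the pads) lies 6 mm ahead of it (ctrl.finger_overhang is the distance from the TCP to the fingertips, in mm); z points along the fingers, y is the line along which they close (so a half turn about z gives the same grasp; the last joint's range is limited). The gripper opens to 85 mm and grips with 20 to 120 N. Pads are 22 mm wide; open, the fingers measure 114 mm over their backs; the gripper's body (76 mm by 85 mm) begins 54 mm behind the grasp point. The pads swing forward as they close: fully open they stand 13 mm farther back than shut.
Start: joints at [-1.193, 0.628, 0.038, 1.517, -0.027, 0.996, -0.02], TCP at [279.073, 587.057, 256.313] pointing down, gripper open.
Joint ranges: [-3.06, 3.06], [-0.37, 2.12], [-1.25, 1.32], [0.18, 2.47], [-1.1, 4.24], [0.23, 1.98], [-2.94, 2.94]. Speed limits (rad/s): [2.57, 2.57, 3.14, 3.14, 3.14, 3.14, 3.14].

## Interface

Orientations are given as [roll, pitch, yaw] about the fixed x, y, z axes, in that order (R = Rz(yaw) Ry(pitch) Rx(roll)).
In Python, from cell import ctrl gives the robot as it stands. The module is installed in compiled form; this text tells all that it offers.
- The arm moves only by the tool play_rows, never from a script. Its argument "targets" is a list of rows, each a list of 5 numbers: the closure, from 0 (fully open) to 1 (shut), then the shift along the tool's x, y, z in cm, then the turn about the tool's z in degrees. In form: [[gripper, dx, dy, dz, spin], ...]. A call has 1 to 10 rows; each row is the pose to reach, as a shift and turn from the pose commanded when the call began, along the tool's axes at that moment; what a row does not reach only later rows make up. A row lasts 1/10 s, in which the tool goes at most 50 mm and 8.59 degrees, less where a joint would pass 70% of its speed; a pose out of reach is approached as far as the arm can. A call with a gripper value outside its range is refused whole. The fingers move at their own pace and stop on an object; the grip force is fixed at half the most. Time passes only in rows, so rows that repeat a pose let the fingers close. It gives the time, the measured TCP pose, the force, the opening and the grip force at its end, in the units of the state.
- ctrl.read_state(): the state, without advancing time (a new reading comes with each control period).
- ctrl.get_image(name): name is "scene" or "top" or "wrist"; returns (picture, depth): 420x560x3 uint8, red, green, blue; 420x560 float32, mm along the optical axis (not along the pixel's ray), 0 where there is no reading.
- ctrl.calibration(name): a dict with "vfov" (degrees; the focal length in pixels is half the picture's height over the tangent of half this angle, whatever the lens; pixels are square), "cx", "cy" (the principal point, pixels), "k1" (the pictures are not rectified: a ray, as slopes to the right and down, at radius r is drawn at 1 + k1 r^2 times it, then the intrinsics apply), "extrinsics" (4x4, takes a point from camera to world coordinates); the wrist camera has in their place "mount" (4x4, takes a point from camera to tool coordinates, whose origin is the TCP and whose axes are the flange's). Camera axes: x right, y down, z forward; pixel columns grow to the right and rows downward; lengths in mm; the calibration is good to about 2 mm. A picture is of the moment at which its call begins: read the wrist's pose just before it. calibration takes no time and is no camera call.
- ctrl.finish_job(): hands the job in; it is judged then, once.
Trained networks look in the newest picture that a camera, given by its name, has taken for a name from the list of things; names that differ only in an ending like _2 or _b are one class to them, and where a whole thing is asked for, a point or a joint stands for the part that bears it (a point fixed in the world has none). Each returns a list of dicts, best first, with "confidence" (0 to 1); they miss things now and then, are a little off and sometimes report something else, mostly with a low value. They report only what shows in the picture. A call takes as long as a camera call. They do not tell look-alikes from the thing itself.
- ctrl.search_frame(camera, name): "bbox" ([left, top, right, bottom] in pixels, round what is visible of it).
- ctrl.trace(camera, name): "pixels" (420x560 bool, what is visible of it) and "bbox" ([left, top, right, bottom] in pixels, round what is visible of it).
The state is a dict: "clock": time; "qpos": joint angles; "qd": joint speeds; "tau": joint torques, N m; "eef_pos": TCP position; "tool_rot": TCP orientation; "force": force on the tool from outside, world axes, zero at the start; "torque": the same for the moment, N m; "width": finger opening in mm; "gripper_force": force on a finger pad.
Only numpy, scipy, OpenCV 4.12 (cv2) and the standard library are available. Lean on these libraries where they do the work, as an engineer would, in place of code of your own. Each camera call takes 0.05 s, during which the arm holds its last target. There are 200 camera calls.

## Working session

There is one attempt and no reset: what is moved stays moved. The work goes in short steps, Python scripts to look and compute and a tool call to move; the robot and the scene stay as the last step left them, time stands still between calls to the robot, and variables do not carry over. Pictures are saved under pics/ and viewed, at most 10 in all, crops included, and the job is handed in when it is done.

Besides the shell and the picture viewer there is one more tool, called after "Emit:" by a JSON object that holds its "api" and its "payload". play_rows: Moves the arm, as the interface text tells. Its arguments: {"type":"object","properties":{"targets":{"type":"array"}},"required":["targets"]}

```bash
mkdir -p pics; cat > h.py <<'E'
import numpy as np,cv2
from cell import ctrl
from scipy.spatial.transform import Rotation as R
def toolT():
    s=ctrl.read_state();T=np.eye(4);T[:3,:3]=R.from_euler('xyz',s['tool_rot']).as_matrix();T[:3,3]=s['eef_pos'];return T
def cam(name):
    T=toolT();im,d=ctrl.get_image(name);c=ctrl.calibration(name)
    E=np.array(c['extrinsics']) if 'extrinsics' in c else T@np.array(c['mount'])
    return im,d,c,E
def rays(c,u,v):
    f=210/np.tan(np.radians(c['vfov'])/2)
    K=np.array([[f,0,c['cx']],[0,f,c['cy']],[0,0,1]])
    p=np.stack([np.ravel(u),np.ravel(v)],-1).astype(float).reshape(-1,1,2)
    return cv2.undistortPoints(p,K,np.array([c['k1'],0,0,0,0.]))[:,0] if False else und(p[:,0],f,c)
def und(p,f,c):
    q=(p-[c['cx'],c['cy']])/f;r=q.copy()
    for _ in range(15): r=q/(1+c['k1']*(r**2).sum(1,keepdims=True))
    return r
def world(c,E,u,v,z):
    r=rays(c,u,v);z=np.ravel(z);P=np.c_[r*z[:,None],z,np.ones(len(z))]
    return (E@P.T).T[:,:3]
def cloud(c,E,d):
    v,u=np.indices(d.shape);return world(c,E,u,v,d).reshape(d.shape+(3,))
def proj(c,E,P):
    f=210/np.tan(np.radians(c['vfov'])/2)
    q=(np.linalg.inv(E)@np.append(P,1))[:3];s=q[:2]/q[2];s=s*(1+c['k1']*(s@s));return s*f+[c['cx'],c['cy']]
def save(n,im): cv2.imwrite('pics/'+n,cv2.cvtColor(im,cv2.COLOR_RGB2BGR))
E
python3 - <<'E'
from h import *
print(ctrl.read_state())
for n in ['scene','top']:
    im,d,c,E=cam(n);save(n+'0.png',im);print(n,c['vfov'],E[:3,3].round(),E[:3,2].round(2))
    X=cloud(c,E,d);np.savez(n+'0.npz',X=X,d=d)
    for k in ['battery','bail','scale','hook','stand','block_a','mug']:
        for r in ctrl.trace(n,k)[:4]:
            m=r['pixels']&(d>0);p=X[m]
            print(k,round(r['confidence'],2),np.round(r['bbox']),np.median(p,0).round() if len(p) else '',(np.percentile(p,98,axis=0)).round() if len(p) else '',(np.percentile(p,2,axis=0)).round() if len(p) else '')
E
```

```text
{'clock': 0.0, 'qpos': array([-1.19281262,  0.62930728,  0.03841997,  1.51832845, -0.02698456,
        0.99630265, -0.01998107]), 'qd': array([ 0.00076169, -0.00055138, -0.00110835, -0.00042767, -0.00083619,
        0.00089499,  0.00094675]), 'tau': array([-1.98778580e-04, -5.63398254e+01,  1.22626986e+00, -1.93457723e+01,
        1.10063949e-02,  1.03394565e-02, -2.18058608e-05]), 'eef_pos': array([278.81011696, 586.55215658, 255.42647169]), 'tool_rot': array([-3.13976440e+00,  2.13129776e-05,  2.69785498e+00]), 'force': array([ 0.49996362,  0.07230166, -0.38131548]), 'torque': array([ 0.04267317, -0.02499136, -0.05485742]), 'gripper_force': 0.0, 'width': 85.54143108797777}
scene 55.502234375875254 [1322.  342.  732.] [-0.72 -0.33 -0.61]
battery 0.56 [335. 230. 370. 273.] [582. 205.  52.] [626. 228. 104.] [528. 173.   4.]
bail 0.8 [336. 227. 364. 273.] [582. 205.  52.] [626. 229. 104.] [516. 171.   1.]
bail 0.27 [213. 175. 269. 224.] [ 498. -158.   13.] [ 536. -107.  105.] [ 400. -231.   -0.]
scale 0.75 [232. 146. 253. 180.] [ 470. -157.  150.] [ 478. -141.  195.] [ 215. -314.   -0.
[... 860 characters left out ...]
0.66 [169. 165. 197. 196.] [597. 271.  50.] [647. 302.  55.] [551. 248.   4.]
stand 0.93 [313. 202. 360. 254.] [ 453. -153.    9.] [ 534. -108.  107.] [ 402. -222.    2.]
block_a 0.88 [204. 135. 228. 171.] [683. 180.  50.] [733. 209.  55.] [638. 156.   7.]
block_a 0.87 [169. 162. 196. 199.] [598. 272.  49.] [650. 305.  55.] [551. 248.  -1.]
block_a 0.47 [441. 170. 467. 252.] [ 509. -491.   30.] [ 627. -465.   35.] [ 400. -522.    9.]
mug 0.73 [101. 223. 142. 259.] [431. 451.  46.] [468. 473.  91.] [380. 394.   1.]
mug 0.47 [315. 202. 362. 255.] [ 453. -154.    9.] [ 533. -108.  106.] [ 400. -224.    2.]
mug 0.3 [332. 217. 353. 234.] [ 452. -160.  190.] [ 470. -143.  196.] [ 440. -180.  128.]
```

```bash
python3 - <<'E'
from h import *
a=cv2.imread('pics/scene0.png');b=cv2.imread('pics/top0.png')
A=cv2.resize(a[110:330,190:490],None,fx=2.6,fy=2.6)[:,:780]
cv2.imwrite('pics/sc.png',A)
B=cv2.resize(b[100:270,160:380],None,fx=3.5,fy=3.5);cv2.imwrite('pics/tc.png',B)
X=np.load('top0.npz')['X'].reshape(-1,3);Y=np.load('scene0.npz')['X'].reshape(-1,3)
def rect(nm,P):
    r=cv2.minAreaRect(P[:,:2].astype(np.float32));print(nm,len(P),np.round(r[0],1),np.round(r[1],1),round(r[2],1),P[:,2].mean().round(1))
for nm,Z in (('top',X),('scene',Y)):
    def sel(x0,x1,y0,y1,z0,z1): 
        return Z[(Z[:,0]>x0)&(Z[:,0]<x1)&(Z[:,1]>y0)&(Z[:,1]<y1)&(Z[:,2]>z0)&(Z[:,2]<z1)]
    rect(nm+' battlid',sel(515,635,160,240,47,60)); rect(nm+' bail',sel(515,635,160,240,92,112))
    rect(nm+' scale top',sel(430,490,-190,-130,185,200)); rect(nm+' seat',sel(390,540,-230,-100,94,112)); rect(nm+' foot',sel(380,550,-240,-90,5,16))
    rect(nm+' A',sel(640,745,145,220,47,62)); rect(nm+' B',sel(545,655,240,310,47,62))
E
```

```text
top battlid 533 [574.  200.3] [49.3 99.5] 79.3 51.1
top bail 40 [573.8 199.2] [44.3  6.6] 79.3 103.5
top scale top 189 [ 457.7 -164. ] [36.6 30. ] 74.5 191.5
top seat 541 [ 467.4 -166.4] [73.8 80.3] 73.7 100.2
top foot 721 [ 465.1 -155.6] [126.9 140.3] 74.4 7.6
top A 505 [687.  183.4] [48.9 96.7] 83.0 50.9
top B 532 [601.1 276. ] [ 48.4 100.2] 80.5 50.8
scene battlid 479 [574.7 199.7] [ 46.9 102.7] 78.8 52.9
scene bail 54 [575.5 200. ] [42.5  8.5] 74.2 101.7
scene scale top 100 [ 461.1 -163.1] [41.1 29.5] 75.3 191.3
scene seat 350 [ 470.6 -166.6] [78.9 83.8] 74.6 101.0
scene foot 644 [ 469.2 -166.1] [112.4 133.8] 73.1 7.8
scene A 657 [688.7 182.7] [ 47.5 101.2] 83.0 52.2
scene B 626 [601.2 276.5] [ 50.  104.1] 80.0 52.1
```

View pics/sc.png

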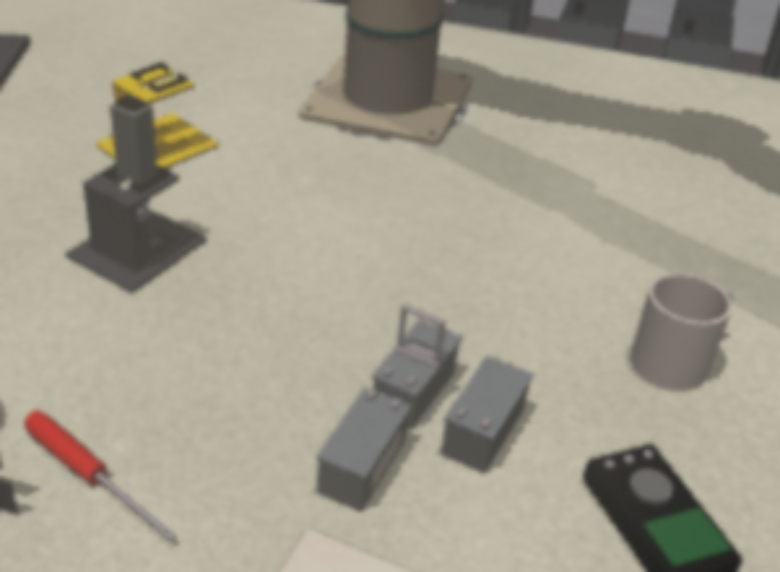

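View pics/tc.png

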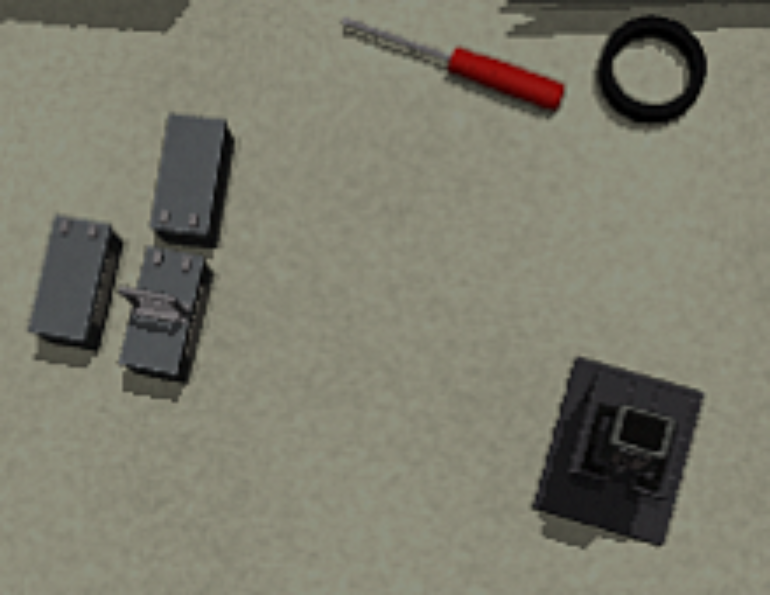

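The scene shows the bail block at crop (415,350). The plain blocks at (365,445) and (485,410) are look-alikes. The scale at (135,140) sits in the dark stand, and the yellow stand behind it at (150,90) is the decoy. The stand's post is on the far +x side, so the scale's +x axis points at about -16° and the battery's x axis at about -10.7°. I'll approach the scale first.

```bash
cat > go.py <<'E'
from h import *
import sys
x,y,z,yaw=map(float,sys.argv[1:5]);T=toolT();s=ctrl.read_state()
d=T[:3,:3].T@(np.array([x,y,z])-T[:3,3])/10
cy=np.degrees(s['tool_rot'][2]);sp=-((yaw-cy+90)%180-90)
print('t',round(s['clock'],2),'pos',s['eef_pos'].round(1),'rot',np.degrees(s['tool_rot']).round(1),'shift cm',d.round(2),'spin',round(sp,1),'w',round(s['width'],1),'F',s['force'].round(1))
E
python3 go.py 445 -160 330 164.5; python3 go.py 365 230 330 164.5;
```

```text
t 0.8 pos [279.1 587.  256.3] rot [180.   -0.  154.6] shift cm [-47.06 -60.34  -7.37] spin -9.9 w 85.0 F [-0.7 -0.   0.3]
t 0.8 pos [279.1 587.  256.3] rot [180.   -0.  154.6] shift cm [-23.09 -28.56  -7.37] spin -9.9 w 85.0 F [-0.7 -0.   0.3]
```

Emit:
{"api": "play_rows", "payload": {"targets": [[0, -1, -1, -2, -2], [0, -3, -4, -4, -5], [0, -6, -7, -6, -8], [0, -9, -11, -7.4, -9.9], [0, -12, -15, -7.4, -9.9], [0, -15, -19, -7.4, -9.9], [0, -18, -23, -7.4, -9.9], [0, -21, -27, -7.4, -9.9], [0, -24, -31, -7.4, -9.9], [0, -27, -35, -7.4, -9.9]]}}

```text
clock: 1.8
eef_pos: [372.4, 154.9, 330.7]
tool_rot: [3.141, 0.001, 2.871]
force: [1.3, 0.6, -0.2]
width: 85.4
gripper_force: 0.0
```

```bash
python3 go.py 445 -160 330 164.5
```

```text
t 1.8 pos [372.4 154.9 330.7] rot [1.799e+02 1.000e-01 1.645e+02] shift cm [-15.42 -28.4    0.06] spin -0.0 w 85.4 F [ 1.3  0.6 -0.2]
```

Emit:
{"api": "play_rows", "payload": {"targets": [[0, -2, -4, 0, 0], [0, -4, -8, 0, 0], [0, -6, -12, 0, 0], [0, -8, -16, 0, 0], [0, -10, -20, 0, 0], [0, -12, -24, 0, 0], [0, -14, -26.5, 0, 0], [0, -14.8, -27.5, 0, 0], [0, -14.8, -27.5, 0, 0], [0, -14.8, -27.5, 0, 0]]}}

```text
clock: 2.8
eef_pos: [440.9, -146.3, 330.0]
tool_rot: [3.141, -0.001, 2.872]
force: [0.0, 0.5, -0.3]
width: 85.3
gripper_force: 0.0
```

```bash
cat > look.py <<'E'
from h import *
import sys
im,d,c,E=cam('wrist');save(sys.argv[1],im);X=cloud(c,E,d);np.save('w.npy',X)
E
cat > rects.py <<'E'
from h import *
X=np.load('w.npy').reshape(-1,3)
def sel(z0,z1,cx=460,cy=-165,r=70): 
    return X[(abs(X[:,0]-cx)<r)&(abs(X[:,1]-cy)<r)&(X[:,2]>z0)&(X[:,2]<z1)]
def rect(nm,P):
    if len(P)<5: print(nm,'none');return
    r=cv2.minAreaRect(P[:,:2].astype(np.float32));print(nm,len(P),np.round(r[0],1),np.round(r[1],1),round(r[2],1),np.median(P[:,2]).round(1))
E
python3 look.py w1.png; python3 go.py 445 -160 330 164.5; python3 - <<'E'
from rects import *
rect('top',sel(183,198,460,-165,35));rect('seat',sel(96,112));rect('lips',sel(102.5,110));rect('foot',sel(4,16,460,-165,90))
E
```

```text
t 2.85 pos [ 440.8 -145.9  330.1] rot [ 1.799e+02 -1.000e-01  1.646e+02] shift cm [-0.78 -1.25  0.01] spin 0.1 w 85.2 F [0.5 0.7 0.2]
top 2175 [ 456.7 -163.9] [40.3 32.7] 71.2 193.2
seat 2793 [ 467.7 -167.1] [76.2 81. ] 73.8 99.8
lips 790 [ 457.8 -164.2] [60.1 50.4] 73.7 105.4
foot 4055 [ 467.5 -167.1] [110.2 128.5] 73.8 7.4
```

View pics/w1.png

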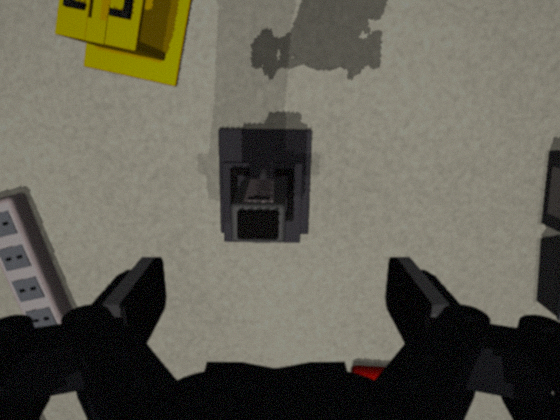

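The wrist view shows the scale housing at (258,222) in the dark stand, with the foot and slot front towards the image top. Lips and housing agree on a seat centre of about (457.5,-164) and a stand yaw of -16.2°.

```bash
python3 - <<'E'
from rects import *
c,s=np.cos(np.radians(-16.2)),np.sin(np.radians(-16.2))
D=X[:,:2]-[457.5,-164.1];lx=D[:,0]*c+D[:,1]*s;ly=-D[:,0]*s+D[:,1]*c
for a in range(-60,80,10):
  m=(abs(lx-a)<3)&(abs(ly)<5);print(a,np.percentile(X[m,2],[5,50,95]).round() if m.sum() else 0)
E
python3 go.py 457.3 -164.1 300 163.8;python3 go.py 457.3 -164.1 180 163.8
```

```text
-60 [-2. -1.  1.]
-50 [6. 8. 9.]
-40 [395. 400. 403.]
-30 [378. 386. 393.]
-20 [  6.   8. 182.]
-10 [  7. 190. 195.]
0 [  9. 194. 195.]
10 [190. 194. 195.]
20 0
30 0
40 0
50 [ 98.  99. 100.]
60 0
70 0
t 2.85 pos [ 440.8 -145.9  330.1] rot [ 1.799e+02 -1.000e-01  1.646e+02] shift cm [-2.07 -1.32  3.01] spin 0.8 w 85.2 F [0.5 0.7 0.2]
t 2.85 pos [ 440.8 -145.9  330.1] rot [ 1.799e+02 -1.000e-01  1.646e+02] shift cm [-2.09 -1.34 15.01] spin 0.8 w 85.2 F [0.5 0.7 0.2]
```

Emit:
{"api": "play_rows", "payload": {"targets": [[0, -1, -0.7, 1, 0.8], [0, -2, -1.3, 3, 0.8], [0, -2.1, -1.3, 4, 0.8], [0, -2.1, -1.3, 6, 0.8], [0, -2.1, -1.3, 8, 0.8], [0, -2.1, -1.3, 10, 0.8], [0, -2.1, -1.3, 11, 0.8], [0, -2.1, -1.3, 11, 0.8]]}}

```text
clock: 3.65
eef_pos: [457.1, -165.1, 219.0]
tool_rot: [3.141, -0.003, 2.857]
force: [0.3, 0.4, -1.0]
width: 85.4
gripper_force: 0.0
```

```bash
python3 go.py 457.3 -164.1 180 163.8
```

```text
t 3.65 pos [ 457.1 -165.1  219. ] rot [180.   -0.2 163.7] shift cm [-0.01  0.1   3.9 ] spin -0.1 w 85.4 F [ 0.3  0.4 -1. ]
```

Emit:
{"api": "play_rows", "payload": {"targets": [[0, 0, 0.1, 2, 0], [0, 0, 0.1, 3.5, 0], [0, 0, 0.1, 3.9, 0], [0, 0, 0.1, 3.9, 0], [0.3, 0, 0.1, 3.9, 0], [1, 0, 0.1, 3.9, 0], [1, 0, 0.1, 3.9, 0], [1, 0, 0.1, 3.9, 0], [1, 0, 0.1, 3.9, 0], [1, 0, 0.1, 3.9, 0]]}}

```text
clock: 4.65
eef_pos: [458.7, -164.9, 182.0]
tool_rot: [3.141, 0.001, 2.857]
force: [-0.6, 0.8, 5.7]
width: 39.3
gripper_force: 60.2
```

```bash
python3 go.py 457.3 -164.1 260 163.8
```

```text
t 4.65 pos [ 458.7 -164.9  182. ] rot [1.800e+02 1.000e-01 1.637e+02] shift cm [ 0.15  0.04 -7.8 ] spin -0.1 w 39.3 F [-0.6  0.8  5.7]
```

Emit:
{"api": "play_rows", "payload": {"targets": [[1, 0, 0, -0.5, 0], [1, 0, 0, -1.5, 0], [1, 0, 0, -3, 0], [1, 0, 0, -4.5, 0], [1, 0, 0, -6, 0], [1, 0, 0, -7.5, 0], [1, 0, 0, -9, 0], [1, 0, 0, -10, 0], [1, 0, 0, -10.5, 0], [1, 0, 0, -10.5, 0]]}}

```text
clock: 5.65
eef_pos: [458.4, -165.0, 286.8]
tool_rot: [3.142, 0.001, 2.857]
force: [-0.6, 0.2, -1.8]
width: 39.3
gripper_force: 60.5
```

```bash
python3 go.py 500 214 290 169.2
```

```text
t 5.65 pos [ 458.4 -165.   286.8] rot [1.800e+02 1.000e-01 1.637e+02] shift cm [ 6.66 37.54 -0.32] spin -5.5 w 39.3 F [-0.6  0.2 -1.8]
```

Emit:
{"api": "play_rows", "payload": {"targets": [[1, 0.3, 1.5, 0, -0.5], [1, 0.9, 5, 0, -1], [1, 1.7, 9.5, 0, -2], [1, 2.5, 14, 0, -3], [1, 3.3, 18.5, 0, -4], [1, 4.1, 23, 0, -5], [1, 5, 27.5, 0, -5.5], [1, 5.8, 32, 0, -5.5], [1, 6.4, 36, 0, -5.5], [1, 6.7, 37.5, 0, -5.5]]}}

```text
clock: 6.65
eef_pos: [497.8, 220.5, 285.1]
tool_rot: [3.139, -0.002, 2.96]
force: [-0.2, 0.1, -1.8]
width: 39.3
gripper_force: 60.9
```

Emit:
{"api": "play_rows", "payload": {"targets": [[1, 0, 0, 0, 0], [1, 0, 0, 0, 0], [1, 0, 0, 0, 0]]}}

```text
clock: 6.95
eef_pos: [499.1, 211.8, 286.0]
tool_rot: [-3.14, -0.001, 2.95]
force: [0.2, 0.0, -2.2]
width: 39.2
gripper_force: 61.0
```

```bash
python3 look.py w2.png; python3 go.py 500 214 205 169.2; python3 - <<'E'
from rects import *
def S(x0,x1,y0,y1,z0,z1): return X[(X[:,0]>x0)&(X[:,0]<x1)&(X[:,1]>y0)&(X[:,1]<y1)&(X[:,2]>z0)&(X[:,2]<z1)]
rect('lid',S(515,635,150,245,48,60));rect('bail',S(540,610,160,240,85,112))
rect('A',S(640,745,145,220,47,62)); rect('B',S(545,655,240,310,47,62))
P=S(470,550,180,250,120,300);rect('scale?',P)
for n in ['scene']:
    im,d,c,E=cam(n);save('s2.png',im);Xs=cloud(c,E,d);np.save('s2.npy',Xs);X=Xs.reshape(-1,3)
    rect('scene bail',S(540,610,160,240,92,112));rect('scale body',S(470,530,180,250,200,260))
    P=S(460,540,180,250,130,205);print(len(P),np.percentile(P,[1,50,99],axis=0).round())
    m=[];P2=S(460,540,180,250,190,240);h=P2[:,2];print(np.percentile(h,[0,1,2,5]))
    print('expected hook px',proj(c,E,np.array([500,214,150])))
a=cv2.imread('pics/w2.png');b=cv2.imread('pics/s2.png')
u,v=proj(c,E,np.array([530,210,150])).astype(int)
b=cv2.resize(b[v-70:v+70,u-65:u+65],None,fx=4,fy=4);cv2.imwrite('pics/s2c.png',b)
E
```

```text
t 7.0 pos [499.3 211.8 286.2] rot [-179.9   -0.   169. ] shift cm [-0.03  0.23  8.12] spin -0.2 w 39.0 F [-0.6  1.1 -1.7]
lid none
bail none
A 1190 [702.5 181.2] [47.5 40.9] 82.8 50.6
B 2503 [594.2 278. ] [47.9 85.9] 80.1 50.5
scale? 18609 [496.5 212.2] [66.7 32.6] 79.4 292.8
scene bail 55 [575.5 199.8] [43.7  8.3] 77.4 102.4
scale body 386 [509.6 215.4] [25.3 48. ] 20.9 233.9
57 [[485. 207. 151.]
 [492. 213. 166.]
 [517. 217. 196.]]
[192.33239071 196.17807811 205.41307687 207.80572141]
expected hook px [367.64616957 199.75793321]
```

View pics/s2c.png

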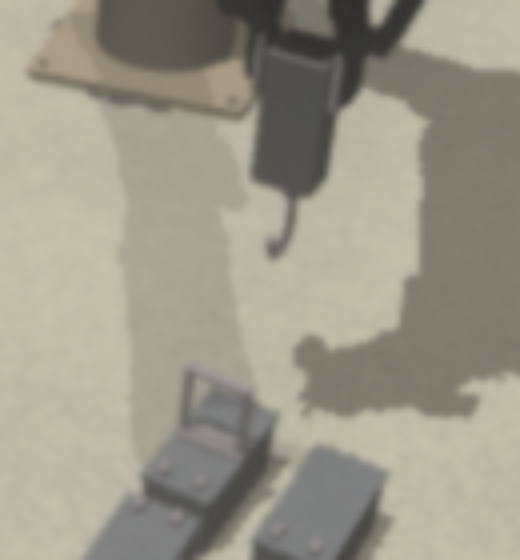

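View pics/w2.png

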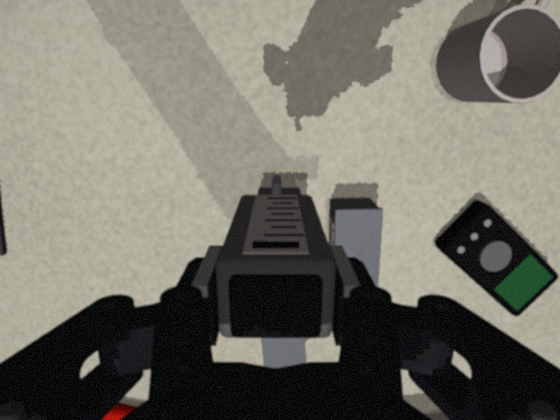

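The scene crop shows the scale hanging upright with its hook at (275,250) and the toe towards the bail. The bail is at (215,385) and clear. Next I'll go down in front of it.

Emit:
{"api": "play_rows", "payload": {"targets": [[1, 0, 0.1, 1, 0], [1, -0.1, 0.2, 3, 0], [1, -0.1, 0.2, 5, 0], [1, -0.1, 0.2, 6.5, 0], [1, -0.1, 0.2, 7.6, 0], [1, -0.1, 0.2, 8.1, 0], [1, -0.1, 0.2, 8.1, 0], [1, -0.1, 0.2, 8.1, 0]]}}

```text
clock: 7.85
eef_pos: [501.2, 215.6, 205.7]
tool_rot: [3.141, 0.001, 2.952]
force: [-0.4, -0.4, -2.0]
width: 38.9
gripper_force: 61.1
```

```bash
python3 go.py 575 199.9 205 169.1; python3 - <<'E'
from h import *
im,d,c,E=cam('scene');X=cloud(c,E,d).reshape(-1,3)
P=X[(abs(X[:,0]-501)<35)&(abs(X[:,1]-214)<35)&(X[:,2]>40)&(X[:,2]<118)];print(len(P),np.percentile(P[:,2],[0,5,20,50,90,100]).round(),np.median(P,0))
E
```

```text
t 7.85 pos [501.2 215.6 205.7] rot [180.    0.  169.2] shift cm [-7.54 -0.15  0.08] spin 0.1 w 38.9 F [-0.4 -0.4 -2. ]
82 [ 49.  50.  51.  73.  96. 115.] [519.54208561 216.01939641  73.27356101]
```

Emit:
{"api": "play_rows", "payload": {"targets": [[1, -0.7, 0, 0.05, 0], [1, -1.7, 0, 0.05, 0], [1, -2.7, 0, 0.05, 0], [1, -3.7, -0.1, 0.05, 0], [1, -4.4, -0.1, 0.05, 0], [1, -5, -0.1, 0.05, 0], [1, -5.5, -0.1, 0.05, 0], [1, -5.5, -0.1, 0.05, 0]]}}

```text
clock: 8.7
eef_pos: [555.3, 204.0, 204.7]
tool_rot: [-3.142, 0.0, 2.952]
force: [-0.2, 0.4, -1.7]
width: 38.9
gripper_force: 61.1
```

```bash
python3 go.py 575 199.9 205 169.1; python3 - <<'E'
from h import *
im,d,c,E=cam('scene');save('s3.png',im)
u,v=proj(c,E,np.array([565,200,110])).astype(int)
cv2.imwrite('pics/s3c.png',cv2.resize(cv2.cvtColor(im,4)[v-35:v+35,u-40:u+40],None,fx=8,fy=8,interpolation=cv2.INTER_CUBIC))
E
```

```text
t 8.7 pos [555.3 204.  204.7] rot [-180.     0.   169.1] shift cm [-2.02 -0.03 -0.03] spin 0.0 w 38.9 F [-0.2  0.4 -1.7]
```

View pics/s3c.png

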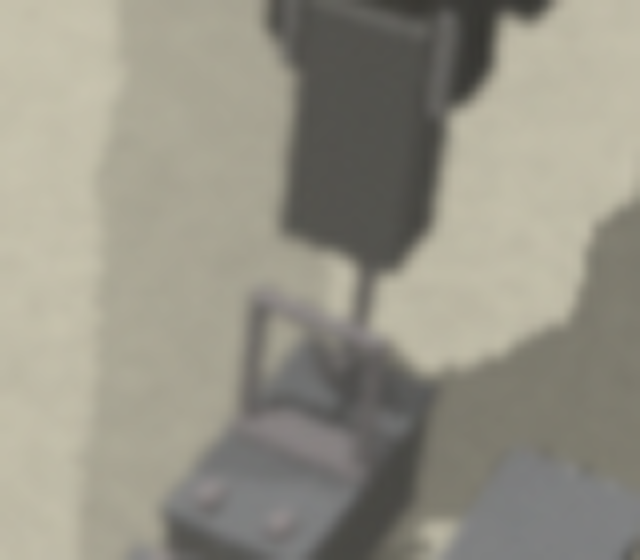

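The crop shows the toe at about (340,380), passing under the bar inside the arch. I'll go the last 20 mm.

Emit:
{"api": "play_rows", "payload": {"targets": [[1, -0.5, 0, 0, 0], [1, -1.1, 0, 0, 0], [1, -1.6, 0, 0, 0], [1, -2, 0, 0, 0], [1, -2, 0, 0, 0], [1, -2, 0, 0, 0]]}}

```text
clock: 9.35
eef_pos: [574.1, 200.4, 204.7]
tool_rot: [-3.141, -0.0, 2.952]
force: [-0.8, 0.4, -1.6]
width: 39.2
gripper_force: 61.1
```

```bash
python3 go.py 575 199.9 231 169.1
```

```text
t 9.35 pos [574.1 200.4 204.7] rot [-180.    -0.   169.2] shift cm [-0.09 -0.04 -2.63] spin 0.1 w 39.2 F [-0.8  0.4 -1.6]
```

Emit:
{"api": "play_rows", "payload": {"targets": [[1, 0, 0, -0.4, 0], [1, 0, 0, -0.9, 0], [1, 0, 0, -1.4, 0], [1, 0, 0, -1.9, 0], [1, 0, 0, -2.3, 0], [1, 0, 0, -2.7, 0], [1, 0, 0, -3.1, 0], [1, 0, 0, -3.5, 0], [1, 0, 0, -3.9, 0], [1, 0, 0, -4.2, 0]]}}

```text
clock: 10.35
eef_pos: [574.2, 200.5, 247.0]
tool_rot: [-3.142, -0.0, 2.953]
force: [-0.1, 0.5, -2.9]
width: 39.3
gripper_force: 60.9
```

```bash
python3 go.py 575 199.9 231 169.1; cat > bat.py <<'E'
from h import *
st=[]
for k in range(2):
    im,d,c,E=cam('scene');X=cloud(c,E,d).reshape(-1,3)
    def S(x0,x1,y0,y1,z0,z1): return X[(X[:,0]>x0)&(X[:,0]<x1)&(X[:,1]>y0)&(X[:,1]<y1)&(X[:,2]>z0)&(X[:,2]<z1)]
    L=S(530,618,180,222,46,95)
    L2=L[np.argsort(L[:,2])]
    A=S(650,735,165,200,45,62)
    # plane fit of lid by ransac-ish median
    m=np.median(L[:,2]);q=L[abs(L[:,2]-m)<8];B=np.c_[q[:,:2]-[575,200],np.ones(len(q))];co,*_=np.linalg.lstsq(B,q[:,2],rcond=None)
    print('lid z',m.round(1),'plane',co.round(3),'blockA z',np.median(A[:,2]).round(1),'F',ctrl.read_state()['force'].round(1))
E
python3 bat.py
```

```text
t 10.35 pos [574.2 200.5 247. ] rot [-180.    -0.   169.2] shift cm [-0.09 -0.04  1.6 ] spin 0.1 w 39.3 F [-0.1  0.5 -2.9]
lid z 53.3 plane [ 1.4000e-02 -4.0000e-03  5.3227e+01] blockA z 52.2 F [ 0.3 -0.1 -2.9]
lid z 53.3 plane [ 8.0000e-03 -2.0000e-03  5.3193e+01] blockA z 52.2 F [ 0.1 -0.6 -3.8]
```

Emit:
{"api": "play_rows", "payload": {"targets": [[1, 0, 0, -0.3, 0], [1, 0, 0, -0.6, 0], [1, 0, 0, -0.9, 0], [1, 0, 0, -1.2, 0], [1, 0, 0, -1.5, 0], [1, 0, 0, -1.8, 0], [1, 0, 0, -2.1, 0], [1, 0, 0, -2.3, 0], [1, 0, 0, -2.3, 0], [1, 0, 0, -2.3, 0]]}}

```text
clock: 11.45
eef_pos: [574.1, 200.4, 269.7]
tool_rot: [-3.141, -0.0, 2.953]
force: [-0.2, -0.2, -5.3]
width: 39.0
gripper_force: 60.9
```

```bash
python3 bat.py;python3 go.py 575 199.9 231 169.1
```

```text
lid z 53.1 plane [1.5000e-02 1.0000e-03 5.3146e+01] blockA z 52.1 F [ 0.4  0.  -6. ]
lid z 53.3 plane [ 1.3000e-02 -3.0000e-03  5.3271e+01] blockA z 52.1 F [ 0.5  0.1 -5.6]
t 11.55 pos [574.2 200.4 269.6] rot [-180.    -0.   169.2] shift cm [-0.09 -0.04  3.86] spin 0.1 w 39.2 F [ 0.5  0.1 -5.6]
```

Still on the table (load about 3.8 N). I'll continue up.

Emit:
{"api": "play_rows", "payload": {"targets": [[1, 0, 0, -0.2, 0], [1, 0, 0, -0.4, 0], [1, 0, 0, -0.6, 0], [1, 0, 0, -0.8, 0], [1, 0, 0, -1, 0], [1, 0, 0, -1.2, 0], [1, 0, 0, -1.4, 0], [1, 0, 0, -1.5, 0], [1, 0, 0, -1.5, 0], [1, 0, 0, -1.5, 0]]}}

```text
clock: 12.55
eef_pos: [574.2, 200.5, 284.7]
tool_rot: [-3.142, -0.0, 2.953]
force: [-0.1, 0.1, -7.0]
width: 38.8
gripper_force: 61.1
```

```bash
python3 bat.py;python3 go.py 575 199.9 231 169.1
```

```text
lid z 53.3 plane [ 1.4000e-02 -7.0000e-03  5.3251e+01] blockA z 52.1 F [-0.1  0.6 -7.6]
lid z 53.4 plane [1.1000e-02 4.0000e-03 5.3253e+01] blockA z 52.1 F [ 0.   0.5 -6.9]
t 12.65 pos [574.2 200.5 284.7] rot [-180.    -0.   169.2] shift cm [-0.09 -0.04  5.37] spin 0.1 w 39.6 F [ 0.   0.5 -6.9]
```

Emit:
{"api": "play_rows", "payload": {"targets": [[1, 0, 0, -0.2, 0], [1, 0, 0, -0.4, 0], [1, 0, 0, -0.6, 0], [1, 0, 0, -0.8, 0], [1, 0, 0, -1, 0], [1, 0, 0, -1.2, 0], [1, 0, 0, -1.4, 0], [1, 0, 0, -1.5, 0], [1, 0, 0, -1.5, 0], [1, 0, 0, -1.5, 0]]}}

```text
clock: 13.65
eef_pos: [574.2, 200.5, 299.8]
tool_rot: [-3.142, -0.0, 2.953]
force: [-0.9, 0.1, -8.5]
width: 39.4
gripper_force: 61.1
```

```bash
python3 bat.py;python3 go.py 575 199.9 231 169.1
```

```text
lid z 62.1 plane [3.2000e-02 1.6000e-02 6.2047e+01] blockA z 52.2 F [-0.8  0.3 -8. ]
lid z 62.6 plane [3.3000e-02 1.0000e-02 6.2149e+01] blockA z 52.3 F [-0.7  0.9 -8. ]
t 13.75 pos [574.1 200.4 299.7] rot [-180.    -0.   169.2] shift cm [-0.1  -0.04  6.87] spin 0.1 w 39.1 F [-0.7  0.9 -8. ]
```

Emit:
{"api": "play_rows", "payload": {"targets": [[1, 0, 0, -0.1, 0], [1, 0, 0, -0.2, 0], [1, 0, 0, -0.3, 0], [1, 0, 0, -0.4, 0], [1, 0, 0, -0.5, 0], [1, 0, 0, -0.6, 0], [1, 0, 0, -0.6, 0], [1, 0, 0, -0.6, 0], [1, 0, 0, -0.6, 0], [1, 0, 0, -0.6, 0]]}}

```text
clock: 14.75
eef_pos: [574.2, 200.5, 305.7]
tool_rot: [-3.142, -0.0, 2.953]
force: [0.3, 0.3, -8.3]
width: 39.5
gripper_force: 61.1
```

```bash
python3 bat.py;python3 go.py 575 199.9 231 169.1
```

```text
lid z 68.0 plane [3.5000e-02 1.2000e-02 6.7833e+01] blockA z 52.1 F [-0.6 -0.5 -8.4]
lid z 67.8 plane [3.8000e-02 1.9000e-02 6.7795e+01] blockA z 52.2 F [-0.4  0.6 -7.5]
t 14.85 pos [574.2 200.5 305.7] rot [-180.    -0.   169.2] shift cm [-0.09 -0.04  7.47] spin 0.1 w 39.2 F [-0.4  0.6 -7.5]
```

Emit:
{"api": "play_rows", "payload": {"targets": [[1, 0, 0, 0, 0], [1, 0, 0, 0, 0], [1, 0, 0, 0, 0], [1, 0, 0, 0, 0], [1, 0, 0, 0, 0], [1, 0, 0, 0, 0], [1, 0, 0, 0, 0], [1, 0, 0, 0, 0], [1, 0, 0, 0, 0], [1, 0, 0, 0, 0]]}}

```text
clock: 15.85
eef_pos: [574.2, 200.5, 305.8]
tool_rot: [3.142, -0.0, 2.953]
force: [-0.1, 0.2, -7.9]
width: 39.2
gripper_force: 61.1
```

Emit:
{"api": "play_rows", "payload": {"targets": [[1, 0, 0, 0, 0], [1, 0, 0, 0, 0], [1, 0, 0, 0, 0], [1, 0, 0, 0, 0], [1, 0, 0, 0, 0], [1, 0, 0, 0, 0], [1, 0, 0, 0, 0], [1, 0, 0, 0, 0], [1, 0, 0, 0, 0], [1, 0, 0, 0, 0]]}}

```text
clock: 16.85
eef_pos: [574.2, 200.5, 305.8]
tool_rot: [3.142, -0.0, 2.953]
force: [-1.0, 0.7, -7.0]
width: 39.5
gripper_force: 61.1
```

```bash
python3 bat.py;python3 go.py 575 199.9 231 169.1
```

```text
lid z 67.8 plane [3.8000e-02 2.7000e-02 6.7835e+01] blockA z 52.2 F [ 0.3 -0.4 -8. ]
lid z 67.8 plane [3.300e-02 2.300e-02 6.788e+01] blockA z 52.3 F [-0.2 -0.3 -8. ]
t 16.95 pos [574.2 200.5 305.8] rot [-180.    -0.   169.2] shift cm [-0.09 -0.04  7.48] spin 0.1 w 39.2 F [-0.2 -0.3 -8. ]
```

It hung at about 14.6 mm for over 2 s. Now lowering.

Emit:
{"api": "play_rows", "payload": {"targets": [[1, 0, 0, 0.15, 0], [1, 0, 0, 0.35, 0], [1, 0, 0, 0.55, 0], [1, 0, 0, 0.75, 0], [1, 0, 0, 0.95, 0], [1, 0, 0, 1.1, 0], [1, 0, 0, 1.25, 0], [1, 0, 0, 1.4, 0], [1, 0, 0, 1.55, 0], [1, 0, 0, 1.7, 0]]}}

```text
clock: 17.95
eef_pos: [574.4, 200.5, 288.8]
tool_rot: [3.141, 0.0, 2.953]
force: [0.4, 0.6, -7.4]
width: 39.6
gripper_force: 61.1
```

Emit:
{"api": "play_rows", "payload": {"targets": [[1, 0, 0, 0.2, 0], [1, 0, 0, 0.5, 0], [1, 0, 0, 0.9, 0], [1, 0, 0, 1.4, 0], [1, 0, 0, 1.9, 0], [1, 0, 0, 2.4, 0], [1, 0, 0, 2.9, 0], [1, 0, 0, 3.4, 0], [1, 0, 0, 3.9, 0], [1, 0, 0, 4.4, 0]]}}

```text
clock: 18.95
eef_pos: [574.6, 200.7, 244.7]
tool_rot: [3.141, 0.001, 2.953]
force: [0.7, 0.5, -2.0]
width: 39.5
gripper_force: 61.6
```

```bash
python3 bat.py;python3 go.py 575 199.9 205 169.1
```

```text
lid z 53.4 plane [1.6000e-02 4.0000e-03 5.3306e+01] blockA z 52.2 F [ 0.8 -0.1 -4.2]
lid z 53.3 plane [1.1000e-02 1.0000e-03 5.3267e+01] blockA z 52.2 F [ 0.1 -0.1 -3.7]
t 19.05 pos [573.9 200.2 244.1] rot [-1.799e+02 -1.000e-01  1.692e+02] shift cm [-0.12 -0.    3.91] spin 0.1 w 39.3 F [ 0.1 -0.1 -3.7]
```

Emit:
{"api": "play_rows", "payload": {"targets": [[1, 0, 0, 0.5, 0], [1, 0, 0, 1, 0], [1, 0, 0, 1.5, 0], [1, 0, 0, 2, 0], [1, 0, 0, 2.5, 0], [1, 0, 0, 3, 0], [1, 0, 0, 3.5, 0], [1, 0, 0, 3.9, 0], [1, 0, 0, 3.9, 0], [1, 0, 0, 3.9, 0]]}}

```text
clock: 20.05
eef_pos: [574.3, 200.5, 205.8]
tool_rot: [3.142, 0.0, 2.952]
force: [-1.2, 0.4, -2.2]
width: 39.1
gripper_force: 61.6
```

```bash
python3 go.py 575 199.9 205 169.1; python3 - <<'E'
from h import *
im,d,c,E=cam('scene');save('s4.png',im)
X=cloud(c,E,d).reshape(-1,3)
P=X[(abs(X[:,0]-575)<50)&(abs(X[:,1]-200)<35)&(X[:,2]>47)&(X[:,2]<60)];print(cv2.minAreaRect(P[:,:2].astype(np.float32)))
P=X[(abs(X[:,0]-575)<30)&(abs(X[:,1]-200)<35)&(X[:,2]>93)&(X[:,2]<110)];print(len(P),np.percentile(P,[2,50,98],axis=0).round())
u,v=proj(c,E,np.array([575,200,110])).astype(int)
cv2.imwrite('pics/s4c.png',cv2.resize(cv2.cvtColor(im,4)[v-35:v+35,u-40:u+40],None,fx=8,fy=8,interpolation=cv2.INTER_CUBIC))
E
```

```text
t 20.05 pos [574.3 200.5 205.8] rot [180.    0.  169.2] shift cm [-0.08 -0.04  0.08] spin 0.1 w 39.1 F [-1.2  0.4 -2.2]
((574.9488525390625, 201.5623016357422), (46.628326416015625, 100.16463470458984), 78.65848541259766)
55 [[562. 182.  94.]
 [576. 202. 102.]
 [583. 221. 106.]]
```

View pics/s4c.png

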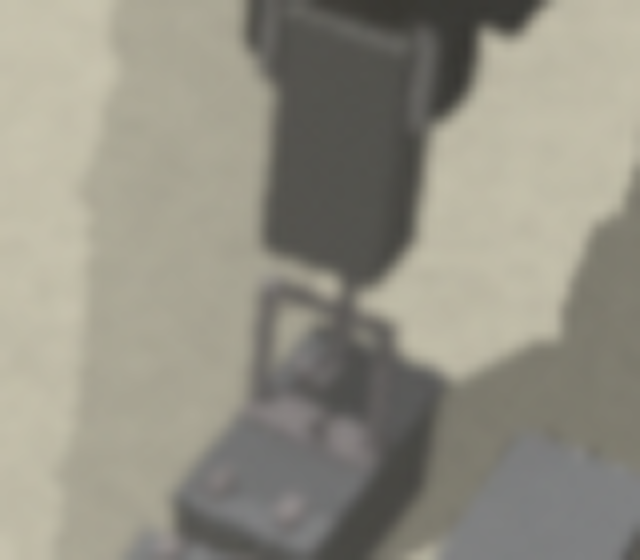

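The block stands where it was, and the hook is below the bar inside the arch. I'll back out.

Emit:
{"api": "play_rows", "payload": {"targets": [[1, 0.4, 0, 0.1, 0], [1, 1, 0, 0.1, 0], [1, 1.7, 0, 0.1, 0], [1, 2.5, 0, 0.1, 0], [1, 3.5, 0, 0.1, 0], [1, 4.5, 0, 0.1, 0], [1, 5.5, 0, 0.1, 0], [1, 6.5, 0, 0.1, 0], [1, 7.5, 0, 0.1, 0], [1, 7.5, 0, 0.1, 0]]}}

```text
clock: 21.1
eef_pos: [498.7, 215.1, 204.8]
tool_rot: [-3.141, -0.002, 2.954]
force: [-0.0, 1.2, -1.6]
width: 39.1
gripper_force: 61.6
```

Emit:
{"api": "play_rows", "payload": {"targets": [[1, 0, 0, -1, 0], [1, 0, 0, -2.5, 0], [1, 0, 0, -4, 0], [1, 0, 0, -5.5, 0], [1, 0, 0, -7, 0], [1, 0, 0, -8, 0], [1, 0, 0, -8.3, 0], [1, 0, 0, -8.3, 0]]}}

```text
clock: 21.9
eef_pos: [500.9, 214.5, 288.2]
tool_rot: [3.141, 0.001, 2.952]
force: [-0.5, -0.2, -2.0]
width: 39.3
gripper_force: 61.6
```

```bash
python3 go.py 458.5 -165 287 163.7; python3 - <<'E'
from h import *
im,d,c,E=cam('scene')
X=cloud(c,E,d).reshape(-1,3)
P=X[(abs(X[:,0]-575)<50)&(abs(X[:,1]-200)<35)&(X[:,2]>47)&(X[:,2]<60)];print(cv2.minAreaRect(P[:,:2].astype(np.float32)),P[:,2].mean())
P=X[(abs(X[:,0]-500)<35)&(abs(X[:,1]-214)<30)&(X[:,2]>120)&(X[:,2]<203)];print(len(P),np.percentile(P,[1,50,99],axis=0).round())
E
```

```text
t 21.9 pos [500.9 214.5 288.2] rot [180.    0.  169.2] shift cm [ -2.97 -38.07   0.1 ] spin 5.5 w 39.3 F [-0.5 -0.2 -2. ]
((575.7230224609375, 200.9234619140625), (46.78837966918945, 98.47158813476562), 79.00201416015625) 52.97292396700512
56 [[486. 209. 154.]
 [494. 216. 168.]
 [519. 220. 199.]]
```

Emit:
{"api": "play_rows", "payload": {"targets": [[1, -0.1, -1.5, 0, 0.5], [1, -0.4, -5, 0, 1], [1, -0.8, -9.5, 0, 2], [1, -1.1, -14, 0, 3], [1, -1.5, -18.5, 0, 4], [1, -1.8, -23, 0, 5], [1, -2.2, -27.5, 0, 5.5], [1, -2.5, -32, 0, 5.5], [1, -2.8, -36, 0, 5.5], [1, -3, -38.1, 0, 5.5]]}}

```text
clock: 22.95
eef_pos: [456.0, -170.3, 287.5]
tool_rot: [-3.139, -0.001, 2.85]
force: [-0.2, -0.6, -2.3]
width: 39.2
gripper_force: 61.9
```

Emit:
{"api": "play_rows", "payload": {"targets": [[1, 0, 0, 0, 0], [1, 0, 0, 0, 0], [1, 0, 0, 0, 0], [1, 0, 0, 0, 0], [1, 0, 0, 0, 0]]}}

```text
clock: 23.45
eef_pos: [458.6, -164.3, 287.7]
tool_rot: [3.141, -0.0, 2.859]
force: [0.5, -1.1, -2.1]
width: 39.0
gripper_force: 61.9
```

```bash
python3 look.py w5.png; python3 go.py 458.5 -165 182 163.7;  python3 - <<'E'
from rects import *
rect('seat',sel(96,112));rect('lips',sel(102.5,110));rect('foot',sel(4,16,460,-165,90));rect('scaletop',sel(285,300,460,-165,30))
E
```

```text
t 23.5 pos [ 458.6 -164.5  287.7] rot [180.   -0.  163.8] shift cm [-1.000e-02 -6.000e-02  1.057e+01] spin 0.1 w 39.1 F [ 0.6 -0.2 -1. ]
seat 3763 [ 460.1 -164.9] [76.3 64.8] 73.9 99.7
lips 913 [ 452.5 -162.7] [60.2 39.3] 74.0 105.4
foot 5054 [ 467.7 -166.9] [110.6 128. ] 73.8 7.5
scaletop 8780 [ 455.6 -165.7] [62.  32.8] 74.3 295.1
```

Emit:
{"api": "play_rows", "payload": {"targets": [[1, 0, -0.05, 1, 0], [1, 0, -0.05, 2.5, 0], [1, 0, -0.05, 4, 0], [1, 0, -0.05, 5.5, 0], [1, 0, -0.05, 7, 0], [1, 0, -0.05, 8.3, 0], [1, 0, -0.05, 9.3, 0], [1, 0, -0.05, 9.9, 0], [1, 0, -0.05, 10, 0], [1, 0, -0.05, 10, 0]]}}

```text
clock: 24.5
eef_pos: [458.5, -165.8, 187.9]
tool_rot: [-3.142, 0.0, 2.857]
force: [0.5, -0.6, -2.1]
width: 39.3
gripper_force: 61.8
```

Emit:
{"api": "play_rows", "payload": {"targets": [[1, 0, 0, 0.15, 0], [1, 0, 0, 0.3, 0], [1, 0, 0, 0.4, 0], [1, 0, 0, 0.4, 0], [1, 0, 0, 0.4, 0]]}}

```text
clock: 25.0
eef_pos: [458.4, -165.7, 183.9]
tool_rot: [3.142, 0.0, 2.857]
force: [-0.5, -0.2, -1.9]
width: 38.9
gripper_force: 61.8
```

```bash
python3 go.py 458.5 -165 182 163.7; python3 - <<'E'
from rects import *
from h import *
im,d,c,E=cam('scene');save('s6.png',im)
X=cloud(c,E,d).reshape(-1,3)
import rects;rects.X=X
rect('seat',rects.sel(96,112))
u,v=proj(c,E,np.array([457,-165,110])).astype(int)
cv2.imwrite('pics/s6c.png',cv2.resize(cv2.cvtColor(im,4)[v-35:v+35,u-35:u+35],None,fx=8,fy=8,interpolation=cv2.INTER_CUBIC))
E
```

```text
t 25.0 pos [ 458.4 -165.7  183.9] rot [180.    0.  163.7] shift cm [0.01 0.07 0.19] spin -0.0 w 38.9 F [-0.5 -0.2 -1.9]
seat 329 [ 469.7 -165.4] [79.4 83.7] 73.9 100.5
```

View pics/s6c.png

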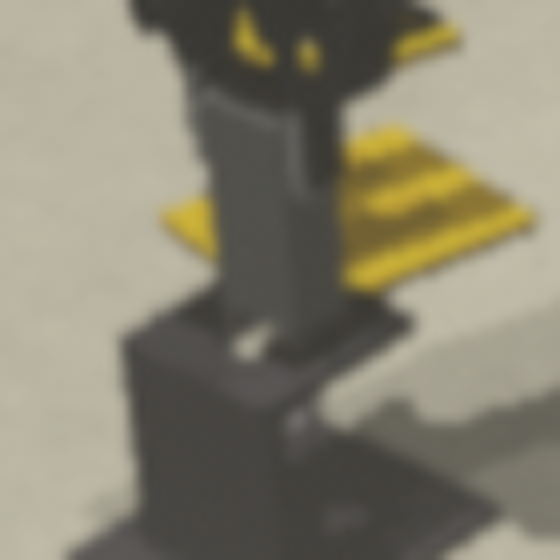

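The crop shows the housing going down inside the lips of the dark stand at about (280,330). I'll ease down to contact.

Emit:
{"api": "play_rows", "payload": {"targets": [[1, 0, 0.05, 0.1, 0], [1, 0, 0.05, 0.2, 0], [1, 0, 0.05, 0.2, 0], [1, 0, 0.05, 0.2, 0]]}}

```text
clock: 25.45
eef_pos: [458.6, -165.2, 182.1]
tool_rot: [3.141, 0.0, 2.857]
force: [-0.8, 1.4, 2.0]
width: 39.2
gripper_force: 62.2
```

Emit:
{"api": "play_rows", "payload": {"targets": [[0.9, 0, 0, 0, 0], [0.4, 0, 0, 0, 0], [0, 0, 0, 0, 0], [0, 0, 0, 0, 0], [0, 0, 0, 0, 0], [0, 0, 0, 0, 0], [0, 0, 0, 0, 0], [0, 0, 0, 0, 0]]}}

```text
clock: 26.25
eef_pos: [458.4, -165.3, 181.8]
tool_rot: [3.142, -0.0, 2.857]
force: [-0.6, -0.4, -0.7]
width: 85.4
gripper_force: 0.0
```

Emit:
{"api": "play_rows", "payload": {"targets": [[0, 0, 0, -0.5, 0], [0, 0, 0, -1.5, 0], [0, 0, 0, -3, 0], [0, 0, 0, -5, 0], [0, 0, 0, -7, 0], [0, 0, 0, -9, 0], [0, 0, 0, -11, 0], [0, 1, 0, -13, 0], [0, 2, 0, -15, 0], [0, 2, 0, -15, 0]]}}

```text
clock: 27.25
eef_pos: [439.5, -160.1, 334.9]
tool_rot: [3.141, 0.005, 2.856]
force: [0.0, -0.4, 0.2]
width: 85.5
gripper_force: 0.0
```

```bash
python3 look.py w7.png; python3 go.py 458.5 -165 182 163.7; python3 - <<'E'
import rects
from rects import *
rect('top',sel(183,198,460,-165,35));rect('seat',sel(96,112));rect('lips',sel(102.5,110))
for n in ('scene','top'):
    im,d,c,E=cam(n);X=cloud(c,E,d).reshape(-1,3);rects.X=X
    rect(n+' scale top',sel(185,200,460,-165,30)); rect(n+' bat',sel(47,60,575,200,55)); rect(n+' bail',sel(92,112,575,200,40))
E
```

```text
t 27.3 pos [ 439.6 -159.9  333.5] rot [180.    0.2 163.7] shift cm [-1.9   0.03 15.16] spin -0.0 w 85.6 F [-0.3  0.  -0.2]
top 2130 [ 457.  -164.4] [39.9 30.4] 74.3 193.3
seat 2839 [ 467.4 -166.9] [76.2 80.7] 73.8 99.8
lips 782 [ 457.6 -164.1] [60.1 49.9] 73.9 105.4
scene scale top 100 [ 460.7 -161.7] [41.6 30. ] 70.6 191.7
scene bat 503 [578.  215.4] [ 84.9 101.1] 84.9 52.7
scene bail 50 [577.1 201.3] [41.4  8. ] 80.5 102.9
top scale top none
top bat 551 [578.3 218.9] [85.7 99.7] 80.2 50.6
top bail 43 [575.3 201.4] [45.4  6.3] 79.5 103.8
```

View pics/w7.png

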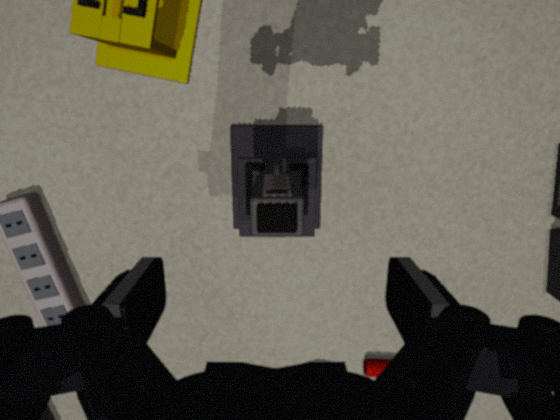

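The wrist view shows the scale at (276,215), seated as before and level between the lips. Its centre is within 1 mm of the seat and its top height is unchanged. The fingers are open and clear, and the block stands within 2 mm of its start, so I'm handing in.

```bash
python3 -c "
from cell import ctrl
print(ctrl.finish_job())"
```

```text
the job is handed in; nothing more can be done
None
```

The bail block hung about 14.6 mm clear on the scale alone for over two seconds, weighing about 6 N (0.6 kg). It stands within 2 mm of where it was, the scale is seated back in its stand, and the job is handed in at about 27 s; no verdict was shown.

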